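# Spread a snap ring onto a castor axle and hold it

## Robot

A 6-joint arm with a two-finger parallel gripper is mounted at the origin on the work surface. World frame = base frame: x ahead of the robot, y to its left, z up, the work surface at z = 0. Lengths are in m, angles in rad, forces in N, time in s.
With the tool pointing down it reaches from about 0.35 to 0.775 m from the base axis. Payload 7.3 kg.
Tool frame: the origin (TCP) lies on the centre line of the jaws, within the pads' length; the fingertips stand robot.nose_length ahead of it and the grasp point (between the pads) is the TCP (robot.nose_length is the distance from the TCP to the fingertips, in m); z points along the fingers, y is the direction in which the jaws open and shut (so a half turn about z gives the same grasp; the last joint's range is limited). The gripper opens to 92 mm and grips with 3 to 60 N. Pads are 19 mm wide; open, the fingers measure 130 mm over their backs; the gripper's body (75 mm by 190 mm) begins 47 mm behind the grasp point.
Start: joints at [-1.268, 0.342, 1.524, -0, 1.275, -0.146], TCP at [0.228, -0.473, 0.246] pointing down, gripper open.
Joint ranges: [-2.53, 2.53], [-0.77, 2.02], [0.04, 2.7], [-1, 4.14], [0.28, 2.66], [-3.11, 3.11]. Speed limits (rad/s): [2.57, 2.57, 3.14, 3.14, 3.14, 3.14].

## Interface

Orientations are given as [roll, pitch, yaw] about the fixed x, y, z axes, in that order (R = Rz(yaw) Ry(pitch) Rx(roll)).
In Python, from cell import robot, read_camera gives the robot as it stands.
- The arm moves only by the shell command python3 -m crank 'ROWS' [FORCE]. ROWS is JSON, a list of rows, each a list of 7 numbers: the shift along the tool's x, y, z in cm, then the turn, a rotation vector about the tool's x, y, z in degrees, then the opening, from 0 (shut) to 1 (fully open). In form: [[tx, ty, tz, wx, wy, wz, jaw], ...]. A call has 1 to 5 rows; each row is the pose to reach, as a shift and turn from the pose commanded when the call began, along the tool's axes at that moment; what a row does not reach only later rows make up. A row lasts 1/8 s, in which the tool goes at most 62.5 mm and 10.7 degrees, less where a joint would pass 70% of its speed; a pose out of reach is approached as far as the arm can. A call with a gripper value outside its range is refused whole. The fingers move at their own pace and stop on an object; FORCE is the grip in N (left out, the last holds). Time passes only in rows, so rows that repeat a pose let the fingers close. It gives the time, the measured TCP pose, the force and the opening at its end, in the units of the state.
- robot.observe(): the state, without advancing time (a new reading comes with each control period).
- read_camera(name): name is "scene" or "top" or "wrist"; returns a dict with "frame" (420x560x3 uint8, red, green, blue), "intrinsics" (3x3 intrinsics, pixels), "distortion" ([k1, k2, p1, p2, k3] as OpenCV has them; the pictures are not rectified), "R" (3x3) and "t" (3): a world point X has camera coordinates R X + t. Camera axes: x right, y down, z forward; pixel columns grow to the right and rows downward; lengths in m; the calibration is good to about 2 mm. A picture is of the moment at which its call begins. There is no depth.
- robot.hand_in(): hands the job in, once; it reports no verdict.
The state is a dict: "time": time; "qpos": joint angles; "qvel": joint speeds; "joint_efforts": joint torques, N m; "tool_pos": TCP position; "tool_rot": TCP orientation; "contact_force": force on the tool from outside, world axes, zero at the start; "torque": the same for the moment, N m; "opening": finger opening in m.
Only numpy, scipy, OpenCV 4.12 (cv2) and the standard library are available. Lean on these libraries where they do the work, as an engineer would, in place of code of your own. Each camera call takes 0.05 s, during which the arm holds its last target.

## Task

A wheel from the storage rack lies in the blue clamp with its steel axle stub standing up: press the red head of the clamp's hand pump all the way down to its stop, then take the blue-handled pliers, which carry the snap ring on their tips, and squeeze the handles fully so that the ring is spread. Bring the spread ring above the end of the stub and slide it gently straight down over the stub until it is level with the groove just above the white hub. Finish while still holding: keep the handles squeezed, the ring spread round the groove and the pliers level, without leaning on the wheel, and leave everything else on the bench where it is.

Things in the scene. Friction and masses are not known exactly. Their poses are not given: they have to be found in the camera images.
- fixture: Clamping fixture, fixed: base plate 100 x 215 x 8 mm (own x -50 to 50, y -62.5 to 152.5) with a black castor wheel lying flat (diameter 75, top 38 mm above the bench; it does not move), three blue clamp pads (to 50 mm from the axle axis, 34 mm high) and a blue pump barrel (diameter 42, 52 high, at x 20, y 105). Origin: on the bench, on the axle axis; z up.
- groove (a point): Point on the axis of the axle stub, 44 mm above the bench, at the lower edge of the groove = top face of the wheel's white hub (diameter 34). From here up: the groove (neck of diameter 16, 6 mm high), then the steel stub of diameter 20, 18 mm long. Origin's z axis is up, along the stub.
- axle_top (a point): Centre of the flat upper end of the axle stub, 68 mm above the bench, 24 mm above point groove.
- plunger_top (a point): Centre of the top of the pump's red mushroom head (diameter 44, head 12 mm thick), 82 mm above the bench when up; it moves down with the head.
- plunger (a joint): Pump plunger, m: 0 up, 0.014 at its stop. Pressed straight down; its spring pushes back with 3 N at the top and about 8 N at the stop and returns it when let go.
- rest: Fixed wooden rest on which the pliers lie at the start: block 60 x 24 mm, top 24 mm above the bench, centred 90 mm behind (-x of) its origin, on a black foot 5 mm thick and 50 mm wide (x -155 to +30). Origin: on the bench, below the centre of the ring. The pliers' handles overhang the block on both sides.
- pliers: Snap-ring pliers, ring on the tips, 0.2 kg, 168 mm long, flat. Origin: underside of the dark middle block (56 x 26 x 18 mm), near the centre of mass; x to the ring, z up. Two blue handles with flat upright outer faces: x -60 to 45, z 2 to 20 mm, 56 mm apart over all at rest, 44 mm squeezed, always parallel. Jaws to x 85, z 3 to 9 mm. Ring 3 mm thick; its back loop ends at x 108 mm.
- grip (a point): Middle of the pliers between the two handles, 11 mm above the pliers' underside: the place to hold, fingers on the outer faces of the handles, closing along the pliers' y. Axes as body pliers.
- ring (a point): Centre of the snap ring, at its underside, 90 mm ahead of the pliers' origin along x and 3 mm above its underside. Axes as body pliers. Stays central as the ring spreads.
- spread (a joint): How far each half of the ring has moved outwards along the pliers' y, m: 0 relaxed (inside width 17 mm, will not pass the 20 mm stub), 0.006 at the pliers' stop (inside width 29 mm). The handles' outer faces come together by twice this value. The spring needs about 5 N on each handle to start and 9 N at the stop; the stop bears any firmer grip.
- spare_wheel: Bystander, to be left alone: spare black castor wheel, diameter 75, 33 mm high. Origin: centre of its underside.
- bush: Bystander, to be left alone: brass bush, diameter 28, 22 mm high. Origin: centre of its underside.
- washer: Bystander, to be left alone: steel washer, diameter 36, 5 mm thick. Origin: centre of its underside.
- screwdriver: Bystander, to be left alone: orange screwdriver lying on the bench. Origin: centre of its underside.
- mallet: Bystander, to be left alone: small mallet with wooden handle lying on the bench. Origin: centre of its underside.
- jar: Bystander, to be left alone: clear jar with white lid, diameter 60, 75 mm high. Origin: centre of its underside.
- tub: Bystander, to be left alone: clear plastic tub 200 x 150 x 85 mm with a card box in it. Origin: centre of its underside.
Mind the look-alikes: they are no part of the job. Leave any orange or pink look-alike of the pliers alone.

How it is judged:
By the outcome, as a careful person would: the job done as asked, in the order asked, and still so for the second after the job is handed in, while the arm keeps its last pose, push and grip.
It also fails if it takes over 58 s, if anything falls off the work surface, if the arm or the gripper's body presses on something with over 40 N, if the wrist force passes 120 N, or if a joint passes its speed limit or range.

## Working session

There is one attempt and no reset: what is moved stays moved. The work goes in short steps, Python scripts to look and compute and a shell command to move; the robot and the scene stay as the last step left them, time stands still between calls to the robot, and variables do not carry over. Pictures are saved under pics/ and viewed, and the job is handed in when it is done.

```bash
ls; mkdir -p pics
python3 - <<'E'
from cell import robot, read_camera
import cv2
print(robot.observe()); print(robot.nose_length)
for n in ["scene","top","wrist"]:
    c=read_camera(n); cv2.imwrite(f"pics/{n}0.png",c["frame"][:,:,::-1]); print(n,c["intrinsics"],c["distortion"],c["R"],c["t"])
E
```

```text
pics
{'time': 0.0, 'qpos': array([-1.26800032e+00,  3.42683644e-01,  1.52503019e+00, -1.17838603e-05,
        1.27538758e+00, -1.45987996e-01]), 'qvel': array([ 0.00077531,  0.00077838, -0.00107516,  0.00181107, -0.00073256,
       -0.00018768]), 'joint_efforts': array([-7.55896945e-04, -4.31244206e+01, -2.44226092e+01,  7.15351151e-02,
        5.58750762e-02, -1.20217610e-04]), 'tool_pos': array([ 0.22768927, -0.47263211,  0.24506062]), 'tool_rot': array([-3.14009830e+00, -2.08330917e-04,  4.48787290e-01]), 'contact_force': array([-1.01437772, -0.58001255,  0.24490742]), 'torque': array([ 0.00321803, -0.03103111,  0.00324567]), 'opening': 0.09152475590831331}
0.019
scene [[480.74430693   0.         280.38403649]
 [  0.         480.74430693 209.67970188]
 [  0.           0.           1.        ]] [0.0108151 0.        0.        0.        0.       ] [[ 0.32761986  0.94476503 -0.00917938]
 [ 0.78271986 -0.27684266 -0.55741166]
 [-0.52916429  0.17543425 -0.83018551]] [-0.18816918 -0.33166241  1.62086204]
top [[439.28809068   0.         279.90160512]
 [  0.         439.28809068 217.99794744]
 [  0.           0.           1.        ]] [-0.05345942  0.          0.          0.          0.        ] [[-0.00860063 -0.99989312  0.01182247]
 [-0.98452122  0.0063975  -0.17514863]
 [ 0.17505428 -0.01314586 -0.98447102]] [0.02360966 0.51522828 1.25403318]
wrist [[326.52686392   0.         280.58397082]
 [  0.         326.52686392 209.30990085]
 [  0.           0.           1.        ]] [0.023417 0.       0.       0.       0.      ] [[ 0.43352676 -0.90113988 -0.00121199]
 [-0.86769348 -0.4177984   0.26935575]
 [-0.24323357 -0.11572129 -0.96303999]] [-0.52566086 -0.0331924   0.39012195]
```

View pics/scene0.png

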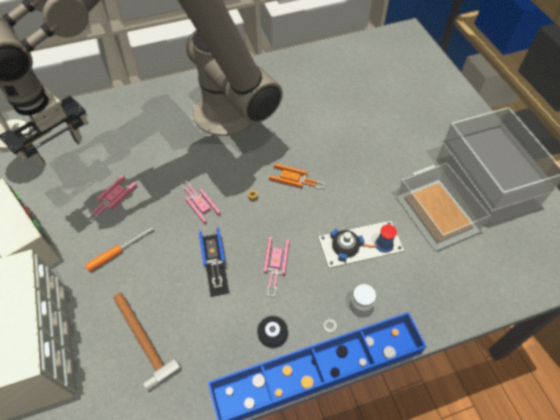

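View pics/top0.png

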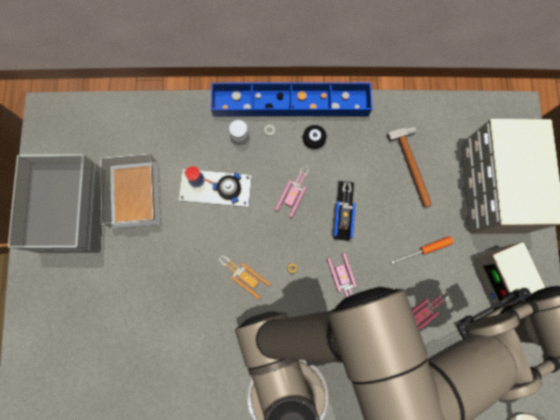

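View pics/wrist0.png

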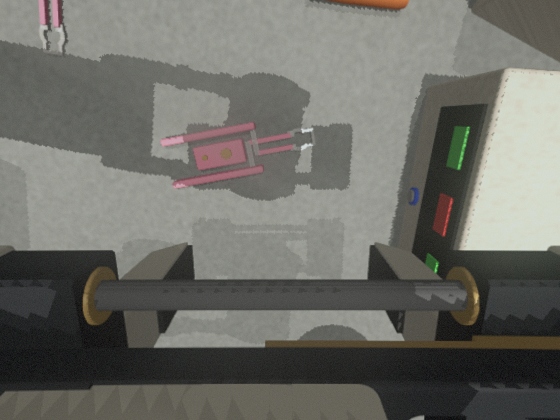

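The blue pliers are at top (345,210), the stub is at top (229,185), and the red pump head is at top (193,174). Next I'll take enlarged crops.

```bash
cat > h.py <<'E'
import numpy as np, cv2
from cell import robot, read_camera
def ray(c,uv):
    p=cv2.undistortPoints(np.array([[uv]],float),c["intrinsics"],np.array(c["distortion"]))[0,0]
    R=np.array(c["R"]);t=np.array(c["t"]);return -R.T@t, R.T@np.array([p[0],p[1],1])
def atz(c,uv,z):
    o,d=ray(c,uv);return o+d*(z-o[2])/d[2]
def tri(c1,u1,c2,u2):
    o1,d1=ray(c1,u1);o2,d2=ray(c2,u2)
    A=np.stack([d1,-d2],1);s=np.linalg.lstsq(A,o2-o1,rcond=None)[0]
    a=o1+d1*s[0];b=o2+d2*s[1];return (a+b)/2,np.linalg.norm(a-b)
def proj(c,X):
    R=np.array(c["R"]);return cv2.projectPoints(np.array(X,float).reshape(-1,1,3),cv2.Rodrigues(R)[0],np.array(c["t"]),c["intrinsics"],np.array(c["distortion"]))[0][:,0]
def crop(c,x0,y0,w,h,k,fn):
    im=cv2.resize(c["frame"][y0:y0+h,x0:x0+w,::-1],None,fx=k,fy=k,interpolation=cv2.INTER_CUBIC)
    for i in range(0,w,10): cv2.putText(im,str(x0+i),(i*k,9),0,.3,(0,255,255),1);cv2.line(im,(i*k,10),(i*k,16),(0,255,255),1)
    for i in range(0,h,10): cv2.putText(im,str(y0+i),(0,i*k+4),0,.3,(0,255,255),1);cv2.line(im,(20,i*k),(26,i*k),(0,255,255),1)
    cv2.imwrite(fn,im)
E
python3 - <<'E'
from h import *
a=read_camera("top");b=read_camera("scene")
crop(a,170,150,100,75,8,"pics/t1.png");crop(a,310,170,80,75,8,"pics/t2.png")
crop(b,315,210,100,75,8,"pics/s1.png");crop(b,180,222,70,75,8,"pics/s2.png")
E
```

```text
(no output)
```

View pics/t1.png

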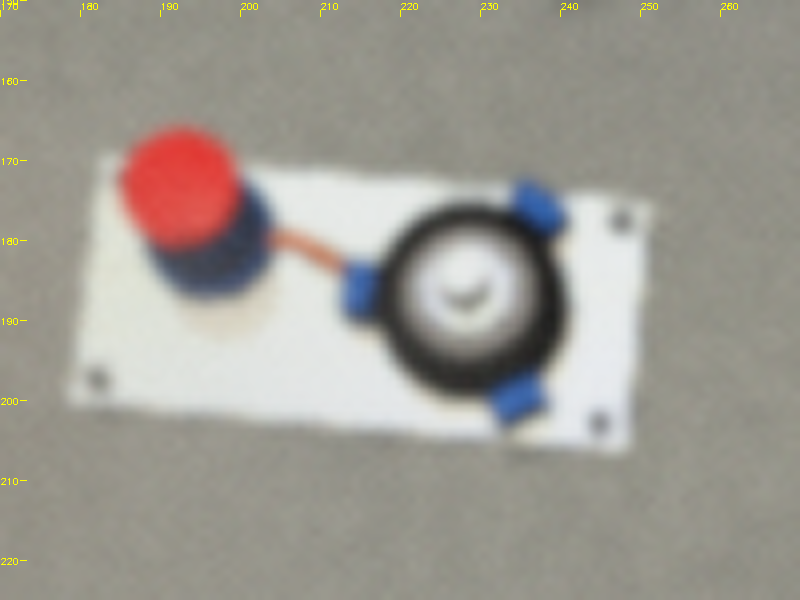

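View pics/t2.png

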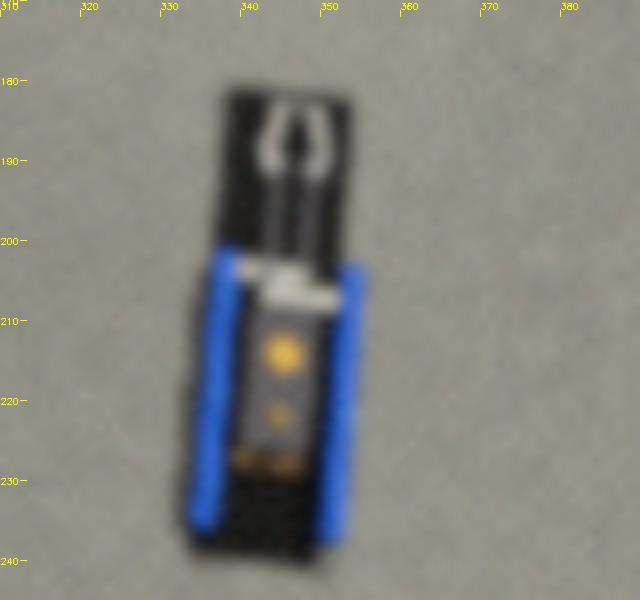

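View pics/s1.png

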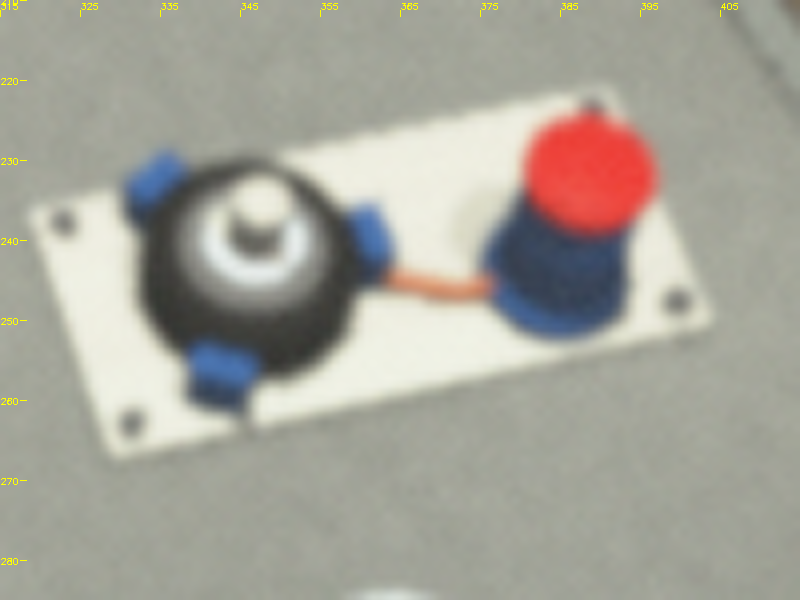

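View pics/s2.png

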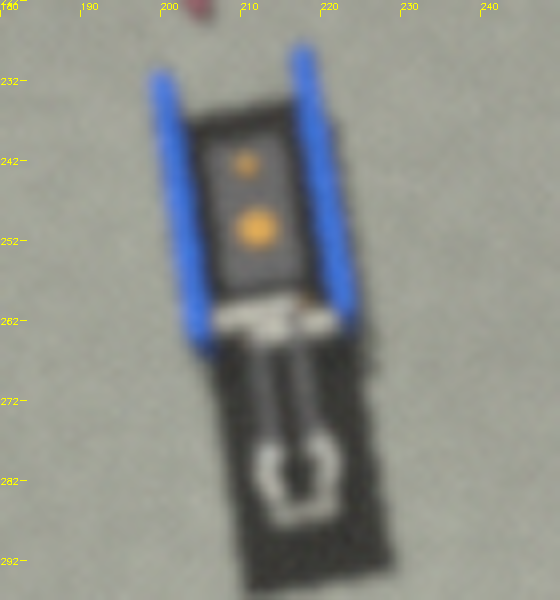

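Run:
```python
from h import *
a=read_camera("top");b=read_camera("scene")
P=lambda x0,y0:(lambda x,y:(x0+(x+.5)/8-.5,y0+(y+.5)/8-.5))
t1=P(170,150);s1=P(315,210);t2=P(310,170);s2=P(180,222)
loc=np.array([[-50,152.5],[-50,-62.5],[50,-62.5],[50,152.5]])
np.set_printoptions(precision=4,suppress=True)
T=np.array([atz(a,t1(*p),.008)[:2] for p in [(102,155),(650,203),(628,453),(70,402)]])
S=np.array([atz(b,s1(*p),.008)[:2] for p in [(612,85),(32,210),(112,458),(712,325)]])
print(T,S)
# local: hand determine by fit (rigid)
def fit(W,L):
    wc,lc=W.mean(0),L.mean(0);H=(L-lc).T@(W-wc);U,s,V=np.linalg.svd(H)
    D=np.diag([1,np.linalg.det(V.T@U.T)]);R=V.T@D@U.T;t=wc-R@lc
    return R,t,np.linalg.norm(L@R.T+t-W,axis=1)
for W in (T,S,(T+S)/2):
  for L in (loc/1000,loc[[2,3,0,1]]/1000):
    R,t,e=fit(W,L);print("fix",t,np.degrees(np.arctan2(R[1,0],R[0,0])),e,"plunger",R@[.02,.105]+t)
print("stub scene",atz(b,s1(263,203),.068)); print("hub top",atz(a,t1(466,288),.05))
print("red",tri(a,t1(180,187),b,s1(590,173)),atz(a,t1(180,187),.082),atz(b,s1(590,173),.082))
for nm,c,pp in(("t",a,[t2(217,248),t2(370,268),t2(344,545),t2(188,528)]),("s",b,[s2(358,315),s2(188,340),s2(150,72),s2(315,45)])):
    Q=np.array([atz(c,p,.044)[:2] for p in pp]);print(nm,Q)
print("pin",atz(a,t2(284,356),.043),atz(b,s2(258,228),.043))
print("ring",atz(a,t2(297,140),.029),atz(b,s2(298,480),.029))
```

```text
[[0.6789 0.3212]
 [0.6581 0.1082]
 [0.5593 0.1162]
 [0.5807 0.3304]] [[0.5837 0.3288]
 [0.5633 0.1162]
 [0.6616 0.1059]
 [0.6824 0.3173]]
fix [0.6147 0.1742] -5.807441275746949 [0.099  0.0999 0.0992 0.0996] plunger [0.6452 0.2767]
fix [0.6238 0.2638] 174.19255872425305 [0.099  0.0999 0.0992 0.0996] plunger [0.5933 0.1613]
fix [0.6183 0.1723] -5.69609518746937 [0.0002 0.0016 0.0008 0.0019] plunger [0.6486 0.2747]
fix [0.6272 0.2618] 174.30390481253065 [0.0002 0.0016 0.0008 0.0019] plunger [0.5969 0.1593]
fix [0.6165 0.1732] -5.740000174078614 [0.0495 0.0504 0.0498 0.0501] plunger [0.6469 0.2757]
fix [0.6255 0.2628] 174.2599998259214 [0.0495 0.0504 0.0498 0.0501] plunger [0.5951 0.1603]
stub scene [0.6182 0.1725 0.068 ]
hub top [0.6139 0.1744 0.05  ]
red (array([0.6466, 0.2771, 0.074 ]), np.float64(0.0014065495455047746)) [0.6445 0.2762 0.082 ] [0.6504 0.2728 0.082 ]
t [[ 0.5675 -0.1505]
 [ 0.5595 -0.2077]
 [ 0.4553 -0.194 ]
 [ 0.462  -0.1365]]
s [[ 0.5717 -0.1535]
 [ 0.5621 -0.2081]
 [ 0.4584 -0.1955]
 [ 0.4667 -0.1398]]
pin [ 0.5264 -0.1744  0.043 ] [ 0.5288 -0.1761  0.043 ]
ring [ 0.6126 -0.1846  0.029 ] [ 0.6148 -0.187   0.029 ]
```

```bash
cat >> h.py <<'E'
from scipy.spatial.transform import Rotation as Ro
def go(x,y,z,yaw):
    s=robot.observe();R=Ro.from_euler("xyz",s["tool_rot"]).as_matrix()
    d=R.T@(np.array([x,y,z])-s["tool_pos"])*100
    Rt=Ro.from_euler("xyz",[np.pi,0,np.radians(yaw)]).as_matrix()
    print("shift cm",d.round(2),"turn",np.degrees(Ro.from_matrix(R.T@Rt).as_rotvec()).round(2),"t",s["time"],s["tool_pos"].round(4),np.degrees(s["tool_rot"]).round(2),"F",s["contact_force"].round(2),"op",round(s["opening"],4))
E
python3 -c "
from h import *
go(.58,.19,.25,-7.6)"
```

```text
shift cm [ 60.49 -44.45  -0.42] turn [-2.000e-02  0.000e+00  3.331e+01] t 0.35 [ 0.2278 -0.4729  0.2456] [-179.98   -0.     25.71] F [-0.22 -0.61  0.82] op 0.0917
```

```bash
python3 -m crank '[[5,-3.6,0,0,0,7,0.3],[10,-7.3,0,0,0,14,0],[15,-11,0,0,0,21,0],[20,-14.7,0,0,0,28,0],[25,-18.4,0,0,0,33.3,0]]' 20
python3 -c "
from h import *
go(.56,.19,.25,-7.6)"
```

```text
time: 0.98
tool_pos: [0.3738, -0.197, 0.246]
tool_rot: [3.141, -0.001, -0.136]
contact_force: [0.5, -0.7, 0.0]
opening: 0.0463
shift cm [ 13.18 -40.87  -0.41] turn [ 0.02 -0.05 -0.21] t 0.975 [ 0.3738 -0.197   0.246 ] [ 1.7998e+02 -5.0000e-02 -7.8100e+00] F [ 0.46 -0.75  0.02] op 0.0463
```

```bash
python3 -m crank '[[1.7,-5,0,0,0,0,0],[3.4,-10,0,0,0,0,0],[5,-15,0,0,0,0,0],[6.7,-20,0,0,0,0,0],[8.3,-25,0,0,0,0,0]]'
python3 -m crank '[[1.5,-5,0,0,0,0,0],[3,-10,0,0,0,0,0],[4.8,-15.8,0,0,0,0,0],[4.8,-15.8,0,0,0,0,0],[4.8,-15.8,0,0,0,0,0]]'
python3 -c "
from h import *
c=read_camera('wrist')
cv2.imwrite('pics/w1.png',c['frame'][:,:,::-1])
print(proj(c,[[.6165,.1733,.068],[.647,.276,.082]]))
go(.647,.276,.11,-7.6)"
```

```text
time: 1.6
tool_pos: [0.4891, 0.0398, 0.2459]
tool_rot: [3.141, -0.001, -0.132]
contact_force: [0.7, -1.5, 0.3]
opening: 0.0007
time: 2.22
tool_pos: [0.5566, 0.1882, 0.2452]
tool_rot: [3.141, 0.001, -0.132]
contact_force: [-0.4, -0.1, 0.0]
opening: 0.0009
[[286.72214113 131.03451678]
 [167.21490219 111.9517833 ]]
shift cm [ 7.8  -9.97 13.54] turn [ 0.04  0.03 -0.01] t 2.275 [0.5566 0.1876 0.2456] [ 1.7996e+02  3.0000e-02 -7.6100e+00] F [ 0.71 -0.38 -0.4 ] op 0.0003
```

View pics/w1.png

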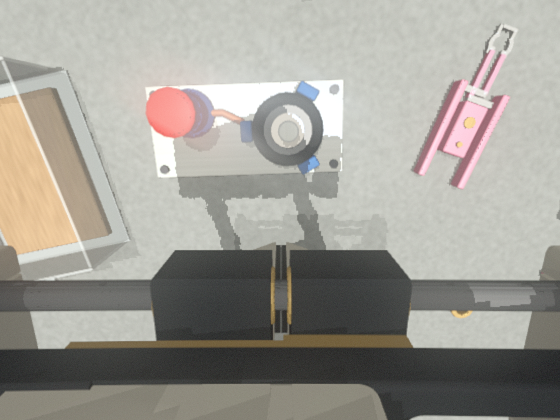

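```bash
python3 -c "
from h import *
c=read_camera('wrist')
crop(c,140,75,160,110,5,'pics/w1c.png')"
```

```text
(no output)
```

View pics/w1c.png

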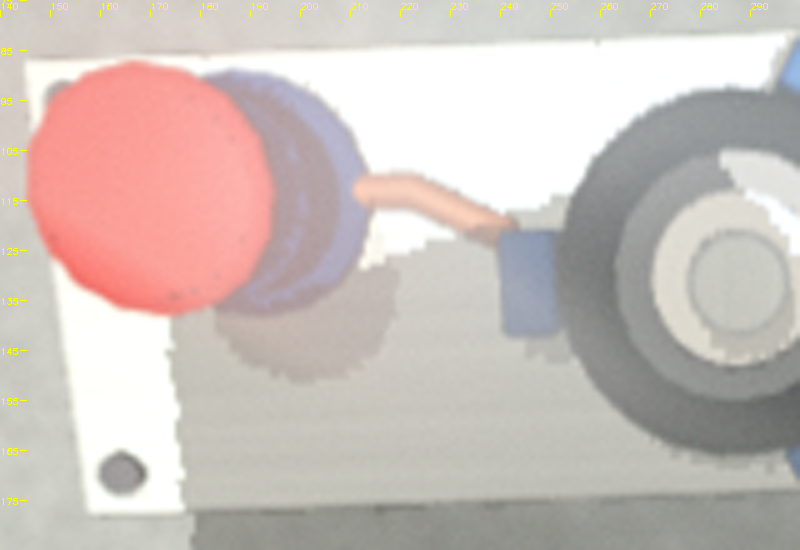

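```bash
python3 -m crank '[[2.6,-3.3,3.5,0,0,0,0],[5.2,-6.6,7,0,0,0,0],[7.8,-9.9,11,0,0,0,0],[7.8,-9.9,13,0,0,0,0],[7.8,-9.9,13,0,0,0,0]]'
python3 -c "
from h import *
for n in ('scene','top'):
  c=read_camera(n); crop(c,*((345,185,100,75,8) if n=='scene' else (150,130,100,75,8)),'pics/p_%s.png'%n)
go(.647,.275,.087,-7.6)"
```

```text
time: 2.95
tool_pos: [0.6464, 0.2746, 0.1136]
tool_rot: [3.139, 0.004, -0.134]
contact_force: [-0.4, 0.2, 0.3]
opening: 0.0001
shift cm [-0.09  0.03  3.02] turn [-0.03 -0.08 -0.07] t 3.05 [0.6479 0.2751 0.1172] [-1.7997e+02 -8.0000e-02 -7.6700e+00] F [-0.02  0.03 -0.18] op 0.0006
```

View pics/p_scene.png

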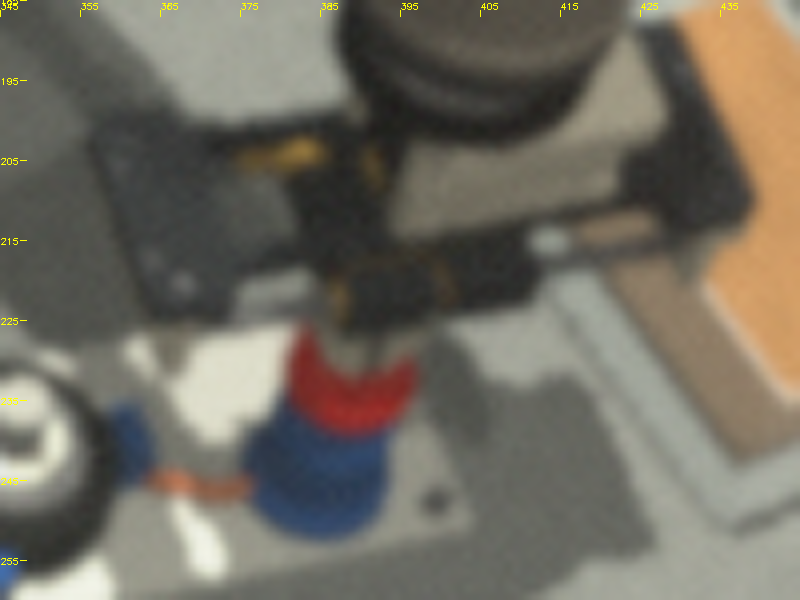

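The fingers are shut and centred over the red head, with the tub clear to the right. Pressing now.

```bash
python3 -m crank '[[0,0,1,0,0,0,0],[0,0,1.6,0,0,0,0],[0,0,2.1,0,0,0,0],[0,0,2.6,0,0,0,0],[0,0,2.6,0,0,0,0]]'
python3 -m crank '[[0,0,0.2,0,0,0,0],[0,0,0.4,0,0,0,0],[0,0,0.4,0,0,0,0]]'
```

```text
time: 3.68
tool_pos: [0.6475, 0.2759, 0.0902]
tool_rot: [3.141, -0.001, -0.132]
contact_force: [-1.2, -2.6, 6.6]
opening: 0.0005
time: 4.05
tool_pos: [0.6476, 0.2759, 0.0873]
tool_rot: [3.141, -0.001, -0.132]
contact_force: [-3.5, -2.0, 10.2]
opening: 0.0008
```

```bash
python3 -m crank '[[0,0,0.1,0,0,0,0],[0,0,0.2,0,0,0,0],[0,0,0.2,0,0,0,0]]'; python3 -c "
from h import *
robot.observe()
c=read_camera('scene'); crop(c,345,185,100,75,8,'pics/p2.png')"
```

```text
time: 4.42
tool_pos: [0.6477, 0.276, 0.0871]
tool_rot: [-3.141, -0.002, -0.132]
contact_force: [-6.5, -4.4, 18.3]
opening: 0.0003
```

View pics/p2.png

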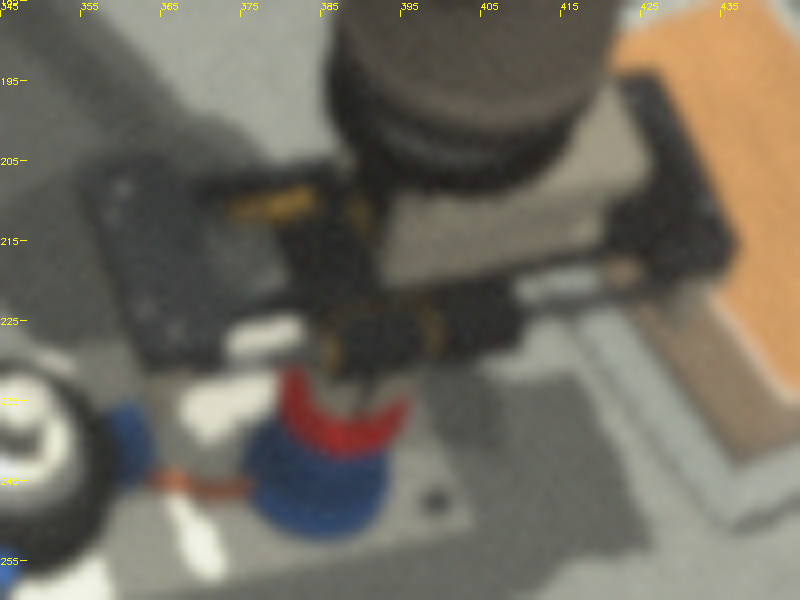

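The stop is reached: the force rose to 18 N while z stayed at 0.0871. Retracting and heading for the pliers.

```bash
python3 -m crank '[[0,0,-2,0,0,0,0],[0,0,-6,0,0,0,0],[0,0,-11,0,0,0,0.5],[-2,3,-16,0,0,0,1],[-4,8,-17,0,0,0,1]]'
python3 -c "
from h import *
go(.46,-.16,.25,-7.6)"
```

```text
time: 5.1
tool_pos: [0.5979, 0.203, 0.2573]
tool_rot: [-3.139, -0.007, -0.13]
contact_force: [0.9, -1.2, 0.1]
opening: 0.0259
shift cm [-8.97 37.78  0.56] turn [-0.16 -0.4   0.15] t 5.1 [0.5979 0.203  0.2573] [-179.84   -0.4    -7.45] F [ 0.87 -1.22  0.1 ] op 0.0259
```

```bash
python3 -m crank '[[-1.3,5.4,0,0,0,0,1],[-2.6,10.8,0,0,0,0,1],[-3.9,16.2,0,0,0,0,1],[-5.2,21.6,0,0,0,0,1],[-6.5,27,0,0,0,0,1]]'
python3 -m crank '[[-1.3,5,0.3,0,0,0,1],[-2.5,10,0.6,0,0,0,1],[-2.5,10.6,0.6,0,0,0,1],[-2.5,10.6,0.6,0,0,0,1]]'
python3 -c "
from h import *
c=read_camera('wrist')
cv2.imwrite('pics/w2.png',c['frame'][:,:,::-1])
a=np.radians(-7.6);ux=np.array([np.cos(a),np.sin(a)]);uy=np.array([-ux[1],ux[0]]);o=np.array([.5205,-.174])
print(proj(c,[np.r_[o+ux*x+uy*y,z] for x,y,z in((.045,.028,.044),(.045,-.028,.044),(-.06,.028,.044),(-.06,-.028,.044),(.09,0,.03),(.108,0,.03))]))
go(.521,-.1743,.15,-7.6)"
```

```text
time: 5.72
tool_pos: [0.4962, -0.0582, 0.2536]
tool_rot: [3.142, -0.0, -0.132]
contact_force: [-0.5, -0.6, 0.3]
opening: 0.0759
time: 6.22
tool_pos: [0.4584, -0.1586, 0.2476]
tool_rot: [-3.141, -0.0, -0.133]
contact_force: [1.2, 0.5, 0.1]
opening: 0.0917
[[258.21135778  80.41773671]
 [315.49841006  80.31742124]
 [260.21963162 185.98842059]
 [312.67477197 185.92793132]
 [286.79413916  32.40493869]
 [286.87651081  11.38835431]]
shift cm [6.4  0.8  9.77] turn [-0.03 -0.01  0.03] t 6.275 [ 0.4586 -0.158   0.2477] [-1.7997e+02 -1.0000e-02 -7.5700e+00] F [-0.21 -0.1   0.46] op 0.0915
```

View pics/w2.png

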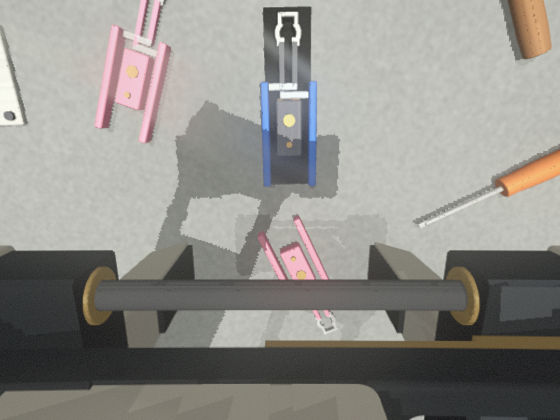

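```bash
python3 -m crank '[[2,0.3,3,0,0,-0.4,1],[4,0.6,7,0,0,-0.4,1],[6.3,1,11,0,0,-0.4,1],[6.3,1,13,0,0,-0.4,1],[6.3,1,13,0,0,-0.4,1]]'
python3 -c "
from h import *
c=read_camera('wrist')
cv2.imwrite('pics/w3.png',c['frame'][:,:,::-1])
go(.520,-.176,.035,-7.2)"
```

```text
time: 6.9
tool_pos: [0.5191, -0.1749, 0.116]
tool_rot: [-3.14, 0.004, -0.123]
contact_force: [-0.6, 0.6, 0.2]
opening: 0.0916
shift cm [0.05 0.05 8.25] turn [-0.03  0.06  0.12] t 6.95 [ 0.5197 -0.1755  0.1175] [-1.7997e+02  6.0000e-02 -7.0800e+00] F [0.34 0.33 0.39] op 0.0917
```

View pics/w3.png

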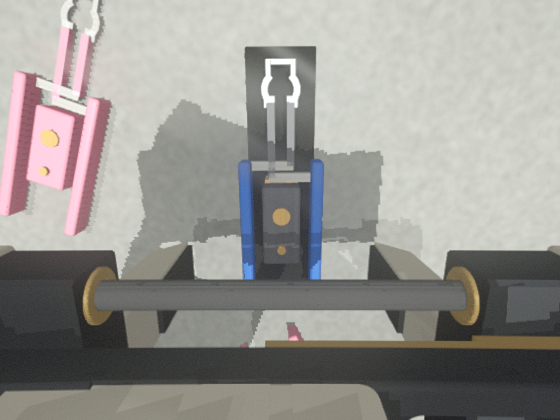

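The pliers are centred between the fingers: the handles are at columns 240–323 and the fingers at 193–369. Descending.

```bash
python3 -m crank '[[0,0,2.5,0,0,0,1],[0,0,5,0,0,0,1],[0,0,7,0,0,0,1],[0,0,8.2,0,0,0,1],[0,0,8.2,0,0,0,1]]'
python3 -c "
from h import *
go(.520,-.176,.035,-7.2)"
```

```text
time: 7.58
tool_pos: [0.5196, -0.1766, 0.036]
tool_rot: [3.141, -0.0, -0.125]
contact_force: [-0.3, 0.0, 0.1]
opening: 0.0919
shift cm [ 0.03 -0.07  0.1 ] turn [ 0.01 -0.01  0.04] t 7.575 [ 0.5196 -0.1766  0.036 ] [ 1.7999e+02 -1.0000e-02 -7.1600e+00] F [-0.28  0.05  0.12] op 0.0919
```

```bash
python3 -m crank '[[0,0,0.1,0,0,0,0.6],[0,0,0.1,0,0,0,0.5],[0,0,0.1,0,0,0,0.4],[0,0,0.1,0,0,0,0.3],[0,0,0.1,0,0,0,0.3]]' 35
python3 -m crank '[[0,0,0,0,0,0,0.3],[0,0,0,0,0,0,0.3],[0,0,0,0,0,0,0.3]]'
```

```text
time: 8.2
tool_pos: [0.5195, -0.1768, 0.035]
tool_rot: [-3.142, -0.0, -0.126]
contact_force: [-0.2, 1.9, 3.0]
opening: 0.0467
time: 8.57
tool_pos: [0.5196, -0.1768, 0.035]
tool_rot: [3.142, -0.0, -0.125]
contact_force: [-0.2, 2.5, 5.4]
opening: 0.0434
```

```bash
python3 -m crank '[[0,0,-0.8,0,0,0,0.3],[0,0,-2,0,0,0,0.3],[0,0,-5,0,0,0,0.3],[0,0,-9,0,0,0,0.3],[0,0,-13,0,0,0,0.3]]'
python3 -m crank '[[0,0,0,0,0,0,0.3],[0,0,0,0,0,0,0.3]]'
python3 -c "
from h import *
c=read_camera('wrist')
cv2.imwrite('pics/w4.png',c['frame'][:,:,::-1])
a=np.radians(-7.16)
s=robot.observe();p=s['tool_pos'];ux=np.array([np.cos(a),np.sin(a)])
print(proj(c,[np.r_[p[:2]+ux*.09,p[2]-.005],np.r_[p[:2]+ux*.108,p[2]-.005]]))
go(.617-.09*np.cos(a),.1725-.09*np.sin(a),.15,-7.16)"
```

```text
time: 9.2
tool_pos: [0.5191, -0.1769, 0.1664]
tool_rot: [3.141, 0.0, -0.126]
contact_force: [0.3, -0.2, -2.2]
opening: 0.0435
time: 9.45
tool_pos: [0.5188, -0.1767, 0.1642]
tool_rot: [-3.141, 0.001, -0.125]
contact_force: [-0.3, -0.1, -3.5]
opening: 0.0433
[[277.80877095  76.58652355]
 [277.65423164  27.24968032]]
shift cm [ -3.6  -35.85   1.39] turn [-0.04  0.13 -0.03] t 9.5 [ 0.5186 -0.1765  0.1636] [-1.7996e+02  1.3000e-01 -7.1900e+00] F [ 0.07  1.02 -1.81] op 0.0436
```

View pics/w4.png

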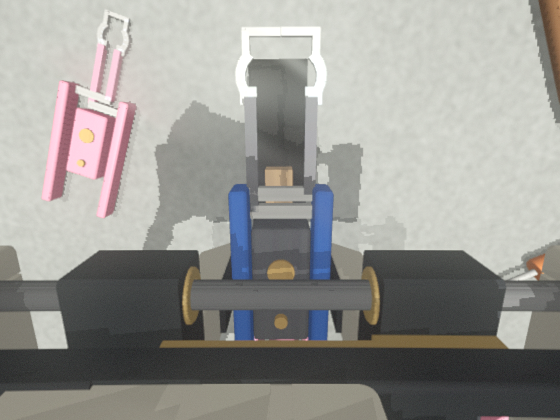

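The ring is spread and held, with its loop centred at column 281 and its centre at about row 75. Moving to the fixture.

```bash
python3 -m crank '[[-0.5,-4,0,0,0,0,0.3],[-1,-9,0,0,0,0,0.3],[-1.5,-14,0,0,0,0,0.3],[-2,-19,0,0,0,0,0.3],[-2.5,-24,0,0,0,0,0.3]]'
python3 -m crank '[[-0.5,-5,0,0,0,0,0.3],[-1.1,-9.5,0,0,0,0,0.3],[-1.1,-11.8,0,0,0,0,0.3],[-1.1,-11.8,0,0,0,0,0.3],[-1.1,-11.8,0,0,0,0,0.3]]'
python3 -c "
from h import *
c=read_camera('wrist')
cv2.imwrite('pics/w5.png',c['frame'][:,:,::-1])
a=np.radians(-7.16)
print(proj(c,[[.617,.1725,.068]]))
go(.617-.09*np.cos(a),.1725-.09*np.sin(a),.085,-7.16)"
```

```text
time: 10.12
tool_pos: [0.5237, 0.0659, 0.1632]
tool_rot: [3.141, 0.003, -0.126]
contact_force: [1.4, -0.9, -1.6]
opening: 0.0433
time: 10.75
tool_pos: [0.5279, 0.182, 0.1636]
tool_rot: [3.14, 0.002, -0.126]
contact_force: [0.8, 0.0, -2.2]
opening: 0.0435
[[276.45603414  92.70811521]]
shift cm [-0.05 -0.2   7.89] turn [ 0.06  0.09 -0.07] t 10.8 [0.5281 0.1818 0.1639] [ 1.7994e+02  9.0000e-02 -7.2300e+00] F [-0.01  0.42 -2.14] op 0.0432
```

View pics/w5.png

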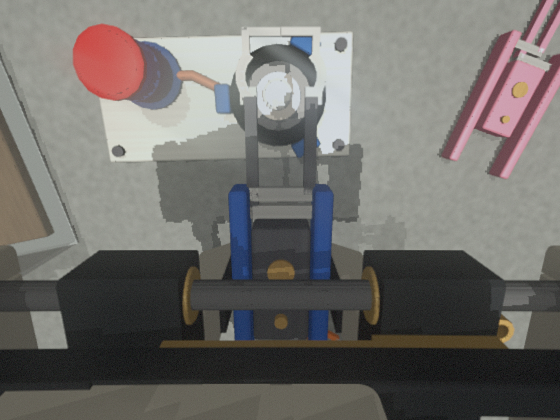

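```bash
python3 -m crank '[[0,-0.1,2,0,0,0,0.3],[0,-0.2,4,0,0,0,0.3],[0,-0.2,6,0,0,0,0.3],[0,-0.2,7.4,0,0,0,0.3],[0,-0.2,7.4,0,0,0,0.3]]'
python3 -c "
from h import *
c=read_camera('wrist')
crop(c,215,10,135,100,6,'pics/w6.png')
c=read_camera('scene')
crop(c,300,205,100,75,8,'pics/s6.png')
print(proj(read_camera('wrist'),[[.617,.1725,.068]]))
go(.52,.182,.085,-7.16)"
```

```text
time: 11.42
tool_pos: [0.5282, 0.184, 0.0897]
tool_rot: [3.141, 0.002, -0.126]
contact_force: [-0.7, 0.4, -2.6]
opening: 0.0434
[[280.38153024  83.76459186]]
shift cm [-0.89  0.38  0.65] turn [-0.02 -0.08 -0.04] t 11.575 [0.5293 0.1847 0.0915] [-1.7998e+02 -8.0000e-02 -7.2000e+00] F [-0.18  0.05 -1.66] op 0.0435
```

View pics/w6.png

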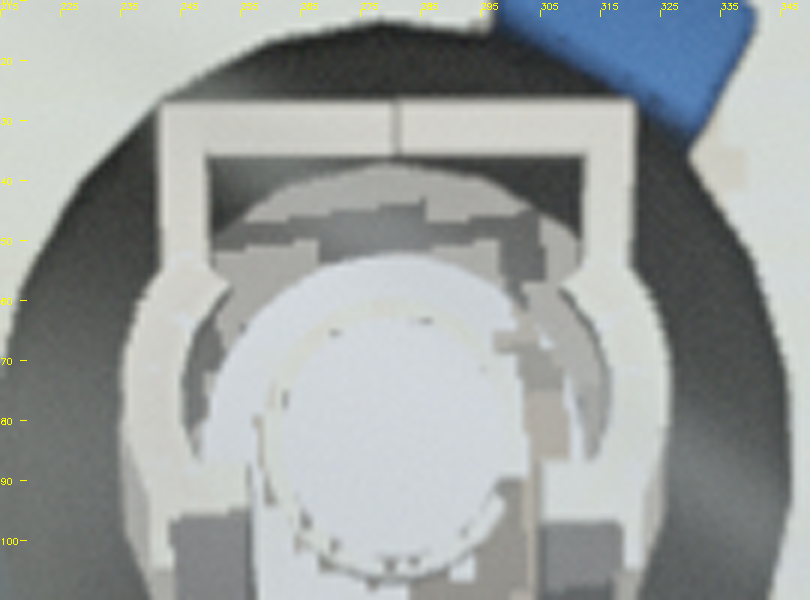

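View pics/s6.png

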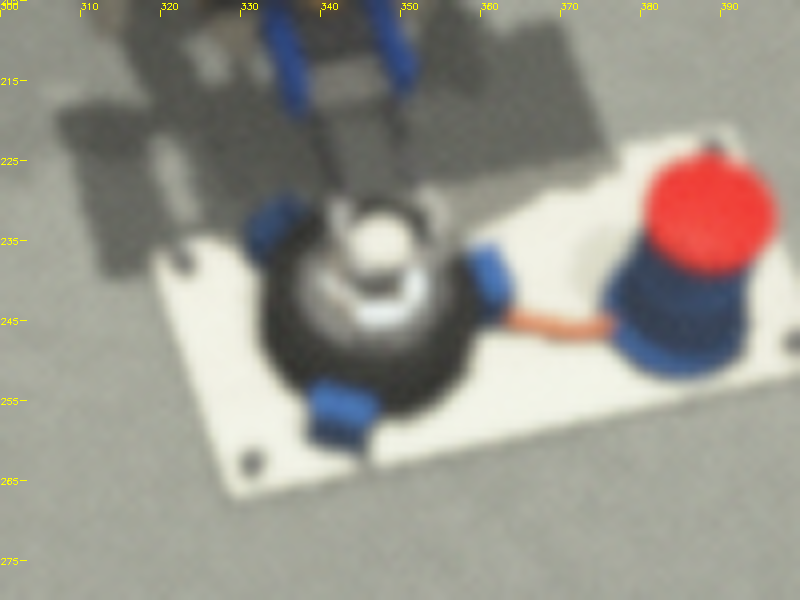

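```bash
python3 -c "
from h import *
c=read_camera('wrist')
for i in range(3): print(robot.observe()['tool_pos'])
z=.0897
s=atz(c,(280.3,83.2),.068)
for v in (72.5,75.3): print(s-atz(c,(280.6,v),z-.005))
print(atz(c,(280.6,26.2),z-.005)[:2], s)
crop(c,215,10,135,100,6,'pics/w7.png')"
```

```text
[0.52928259 0.18477388 0.09153774]
[0.52928259 0.18477388 0.09153774]
[0.52928259 0.18477388 0.09153774]
[-0.00247307  0.00046203 -0.0167    ]
[-0.00141137  0.00032741 -0.0167    ]
[0.63676988 0.17008259] [0.61744657 0.17268127 0.068     ]
```

View pics/w7.png

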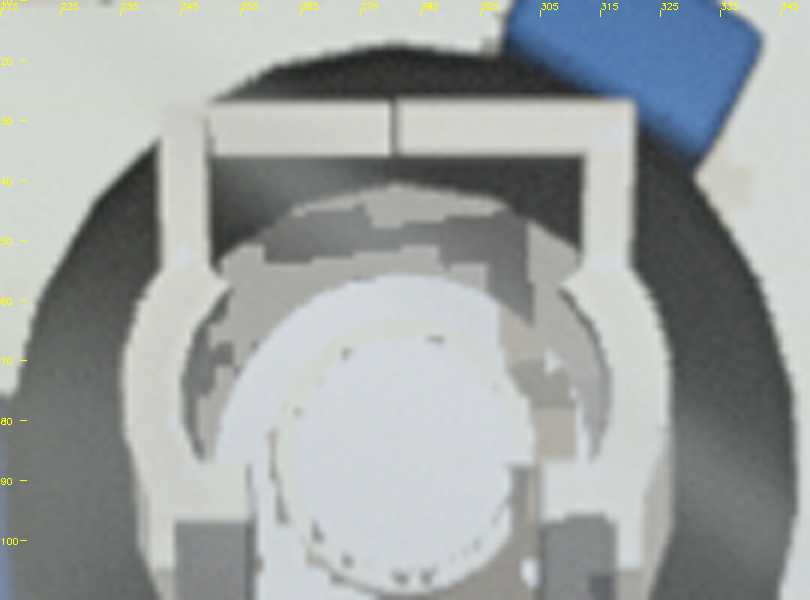

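```bash
python3 -m crank '[[-0.2,0,0,0,0,0,0.3],[-0.2,0,0,0,0,0,0.3],[-0.2,0,0,0,0,0,0.3]]'; python3 -c "
from h import *
c=read_camera('wrist');s=robot.observe()
print(s['tool_pos'],np.degrees(s['tool_rot']),s['contact_force'])
crop(c,215,10,135,100,6,'pics/w8.png')"
```

```text
time: 12.0
tool_pos: [0.5267, 0.1851, 0.0909]
tool_rot: [3.142, -0.0, -0.125]
contact_force: [0.3, 0.2, -2.3]
opening: 0.043
[0.52676477 0.18509761 0.09081784] [ 1.79999183e+02 -1.58225677e-02 -7.18032123e+00] [ 0.4827043  -0.18518635 -2.25209321]
```

View pics/w8.png

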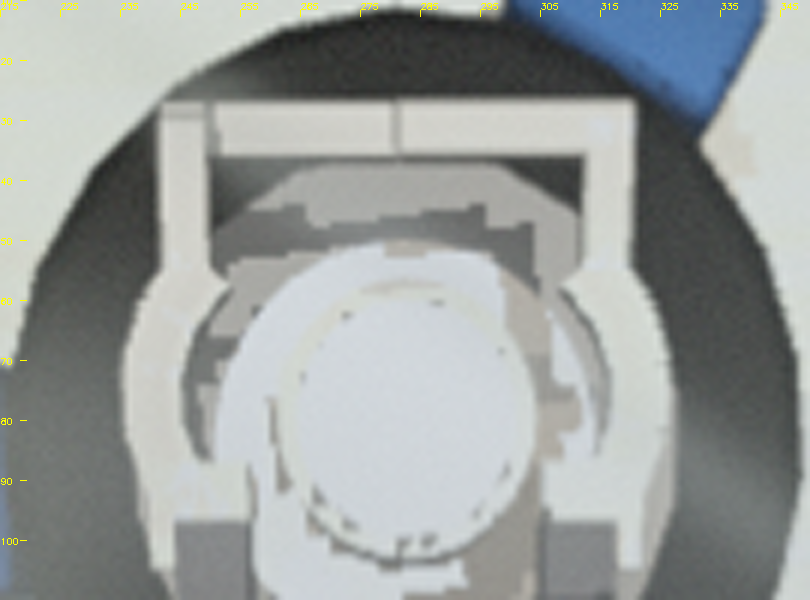

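```bash
python3 -c "
from h import *
c=read_camera('wrist');o=robot.observe()
R=Ro.from_euler('xyz',o['tool_rot']).as_matrix()
s=atz(c,(282.4,80),.068);e=atz(c,(280.5,26.1),o['tool_pos'][2]-.005)
print('cm in tool axes',(R.T@(s-e)*100+[1.8,0,0]), s, o['tool_pos'])"
```

```text
cm in tool axes [0.01912941 0.0861717  1.77762388] [0.61607534 0.17202091 0.068     ] [0.52675538 0.18509809 0.09077979]
```

```bash
python3 -m crank '[[0.05,0.08,0.4,0,0,0,0.3],[0.05,0.08,0.8,0,0,0,0.3],[0.05,0.08,1.1,0,0,0,0.3],[0.05,0.08,1.1,0,0,0,0.3]]'; python3 -c "
from h import *
c=read_camera('wrist');s=robot.observe()
print(s['tool_pos'],np.degrees(s['tool_rot']),s['contact_force'])
crop(c,215,10,135,100,6,'pics/w9.png')"
```

```text
time: 12.6
tool_pos: [0.5269, 0.1841, 0.0793]
tool_rot: [3.141, 0.001, -0.125]
contact_force: [-0.0, 0.3, -1.9]
opening: 0.0434
[0.5270388  0.18418675 0.07951193] [ 1.79988812e+02  1.74448859e-02 -7.18365793e+00] [ 0.51703717  0.80041461 -2.15825523]
```

View pics/w9.png

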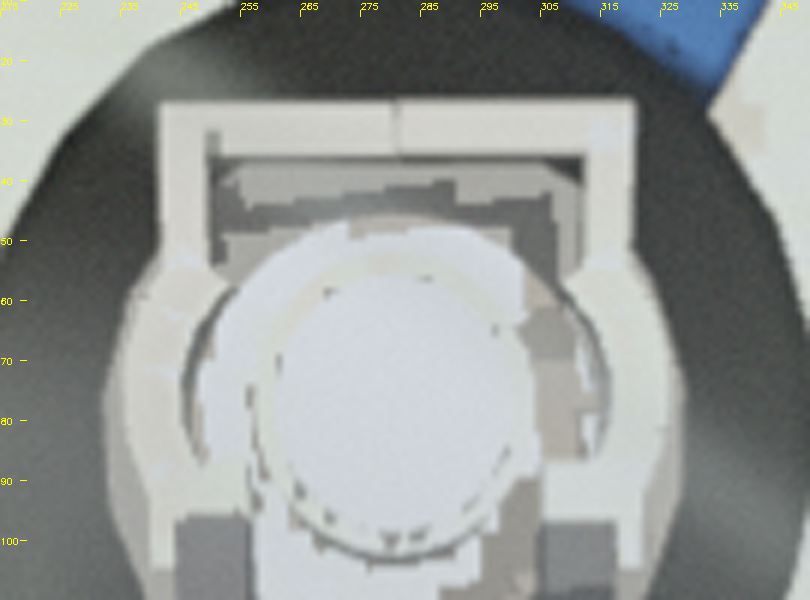

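```bash
python3 -m crank '[[-0.03,0,0.4,0,0,0,0.3],[-0.03,0,0.8,0,0,0,0.3],[-0.03,0,1.2,0,0,0,0.3],[-0.03,0,1.2,0,0,0,0.3],[-0.03,0,1.2,0,0,0,0.3]]'; python3 -c "
from h import *
c=read_camera('wrist');s=robot.observe()
print(s['tool_pos'],np.degrees(s['tool_rot']),s['contact_force'])
crop(c,215,10,135,100,6,'pics/w10.png')"
```

```text
time: 13.28
tool_pos: [0.5269, 0.1842, 0.0677]
tool_rot: [3.142, -0.0, -0.125]
contact_force: [0.6, -0.4, -2.6]
opening: 0.0433
[0.52691878 0.18424365 0.06777326] [ 1.79998905e+02 -1.32716653e-02 -7.18768065e+00] [-0.36736154  0.95565753 -2.10703697]
```

View pics/w10.png

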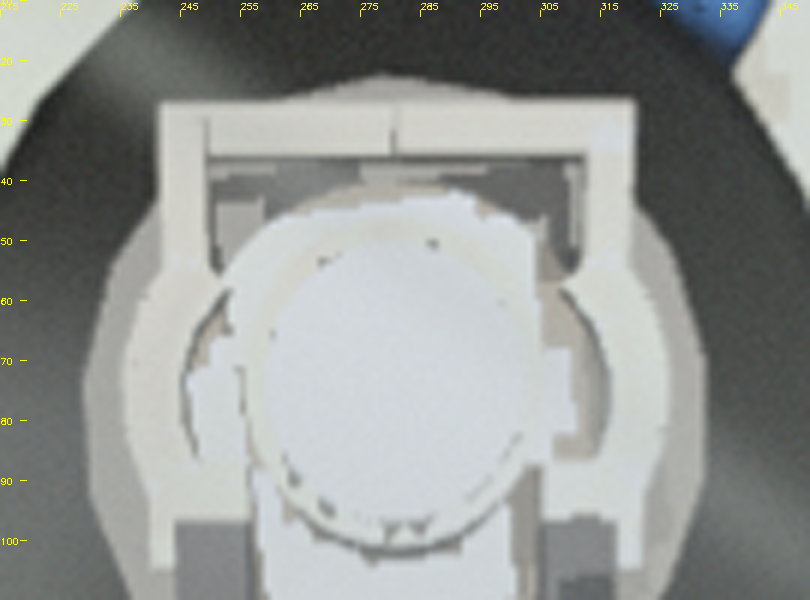

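```bash
python3 -m crank '[[-0.06,0,0,0,0,0,0.3],[-0.06,0,0.4,0,0,0,0.3],[-0.06,0,0.8,0,0,0,0.3],[-0.06,0,1.0,0,0,0,0.3],[-0.06,0,1.0,0,0,0,0.3]]'; python3 -m crank '[[0,0,0.2,0,0,0,0.3],[0,0,0.4,0,0,0,0.3],[0,0,0.4,0,0,0,0.3]]'; python3 -c "
from h import *
c=read_camera('wrist');s=robot.observe()
print(s['tool_pos'],np.degrees(s['tool_rot']),s['contact_force'])
crop(c,215,10,135,100,6,'pics/w11.png')
c=read_camera('scene')
crop(c,300,205,100,75,8,'pics/s11.png')"
```

```text
time: 13.95
tool_pos: [0.5261, 0.1842, 0.0574]
tool_rot: [3.141, 0.0, -0.125]
contact_force: [0.0, 0.2, -1.6]
opening: 0.0438
time: 14.32
tool_pos: [0.5261, 0.1842, 0.0535]
tool_rot: [3.141, 0.0, -0.125]
contact_force: [-0.0, 0.6, -1.1]
opening: 0.0437
[0.52618624 0.18428455 0.05362517] [ 1.79993048e+02  5.50628698e-03 -7.18488357e+00] [ 0.08310282  1.38867146 -2.43276408]
```

View pics/w11.png

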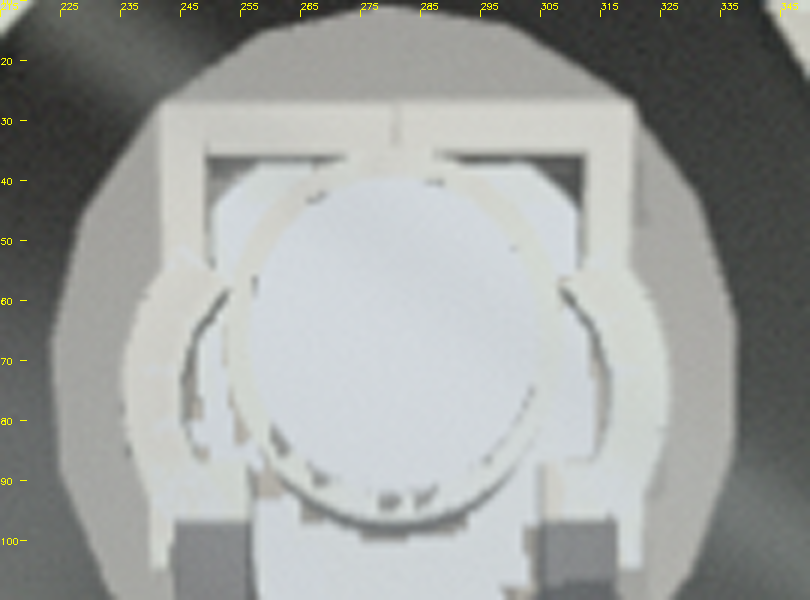

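View pics/s11.png

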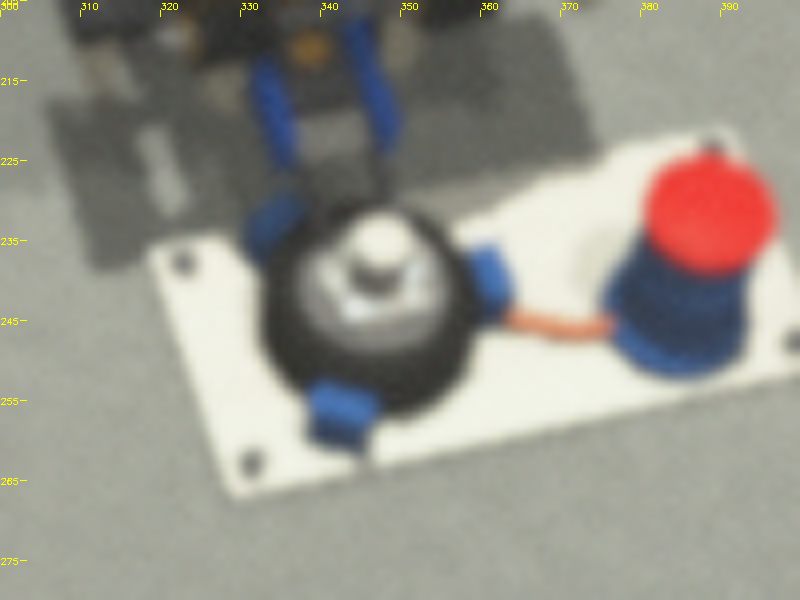

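```bash
python3 -c "
from h import *
c=read_camera('wrist');o=robot.observe()
R=Ro.from_euler('xyz',o['tool_rot']).as_matrix()
s=atz(c,(280.7,66.7),.068);e=atz(c,(280.5,26.1),o['tool_pos'][2]-.005)
print('cm',(R.T@(s-e)*100+[1.8,0,0]), s, o['tool_pos'],o['contact_force'],o['time'])
# loop/ring corner widths: outer loop 240.8..320.8
for z in (.0465,.0485,.0505):
  print(z,atz(c,(241.3,27),z)-atz(c,(320.7,27),z), np.linalg.norm(atz(c,(245.3,72),z)-atz(c,(316.2,72),z)))"
```

```text
cm [ 0.07194915  0.00701563 -1.92747478] [0.61614568 0.17193198 0.068     ] [0.52626452 0.18428175 0.05372714] [-0.82211676  0.97604847 -1.26301599] 14.475
0.0465 [0.00397823 0.03144078 0.        ] 0.02935108632891675
0.0485 [0.00392375 0.03101027 0.        ] 0.02894919083298053
0.0505 [0.00386928 0.03057976 0.        ] 0.028547295337044285
```

```bash
python3 -m crank '[[0.03,0,0,0,0,0,0.3],[0.03,0,0,0,0,0,0.3],[0.03,0,0,0,0,0,0.3],[0.03,0,0,0,0,0,0.3],[0.03,0,0,0,0,0,0.3]]'
python3 -c "
from h import *
c=read_camera('top');cv2.imwrite('pics/t12.png',c['frame'][:,:,::-1]);c=read_camera('wrist');crop(c,215,10,135,100,6,'pics/w12.png')"
```

```text
time: 15.1
tool_pos: [0.5265, 0.1843, 0.0537]
tool_rot: [3.141, -0.0, -0.125]
contact_force: [-0.2, -0.1, -2.2]
opening: 0.0433
```

View pics/t12.png

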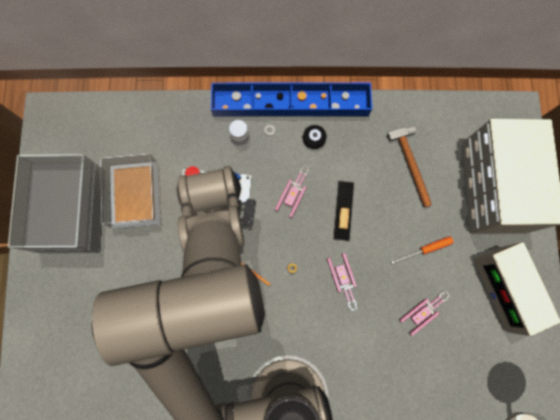

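View pics/w12.png

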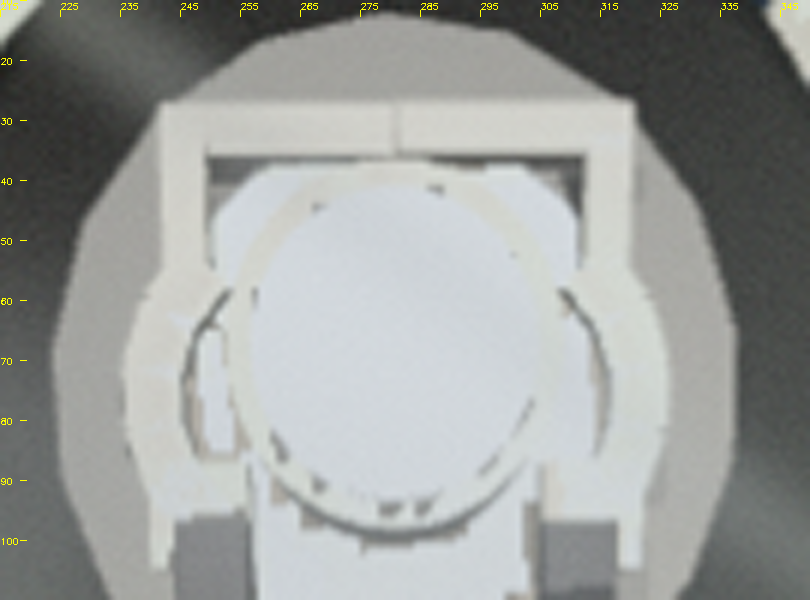

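The ring is spread round the stub and centred, at columns 245–316 in the wrist image. The bystanders in the top view have not moved, and the only load is the pliers' weight.

```bash
python3 -c "
from cell import robot
print(robot.hand_in()); s=robot.observe(); print(s['time'],s['tool_pos'],s['opening'],s['contact_force'])"
```

```text
the job is handed in; nothing more can be done
None
the job is handed in; nothing more can be done
```

The job is done and handed in at about 15 s of the 58 s allowed; no verdict was reported.

**Pump:** I pressed the red head to its stop. The tool stayed at 87.1 mm, where the stop was expected, while the force rose to 18 N.

**Pliers and ring:** I squeezed the blue pliers' handles fully, to about 43.5 mm measured against 44 mm stated. I then slid the spread ring straight down over the stub with no contact force showing.

**Last checks before handing in:**
- **Height:** the ring's underside is worked out at about 45.6 mm, inside the groove (44 to 50 mm). This assumes the pliers have not slipped in the grip; the ring stayed at the same place in the wrist image throughout.
- **Spread:** the inside width measured about 29 mm in the image.
- **Centring:** the ring is within about 0.5 mm of the stub's axis.
- **Level and load:** the tool is level to about 0.05°. The only load is about 2 N, the weight of the pliers.
- **Bystanders:** those in view of the top camera look unmoved. The arm hides part of the orange look-alike pliers there.

**Disagreements:** the scene and top cameras differed by up to 6 mm, so I did the final alignment with the wrist camera. My last two estimates of the ring's position along the pliers differed by about 1 mm, and I placed it between them. I could not check anything after handing in.

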